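# Lap the specimen on two grits

### The job

Take the spring-loaded specimen holder out of its fork stand and lap the specimen with one stroke on the green coarse strip, then one on the pink fine strip, each stroke from the clamp bar along to the free end. Keep the specimen flat, wholly on the film and steadily pressed against its spring without lifting off part way and without pushing the spring to its stop; hold the handle's broad sides in line with the green strip but turned a quarter turn, crosswise, on the pink one, so that the fine stroke crosses the coarse scratches. Then hang the holder back upright in the fork stand with its flange inside the lips, and leave the bottle, the dish and the eyepiece where they are.

Things in the scene. Friction and masses are not known exactly. Their poses are not given: they have to be found in the camera images.
- holder: loose sprung specimen holder, upright in the fork stand, 100 mm tall, 0.23 kg. Origin: centre of the specimen's face (its underside) with the spring relaxed; z up the handle. From below: dark round specimen 30 mm across (z 0 to 12 mm), aluminium sleeve 36 mm across (z 12 to 34), flange 57 mm across (z 34 to 40), black handle (z 40 to 100)
- grip (a point): middle of the handle, 66 mm above the holder's origin. The handle is 40 mm long along the holder's x and 22 mm thick along y: its broad sides face +y and -y, and it is gripped across them
- specimen (a joint): how far the specimen is pushed up into the sleeve against the spring, m: 0 relaxed, 0.010 at its stop; the spring pushes with 2 N at 0 and 0.8 N more for each mm
- face (a point): centre of the specimen's underside, moves with the specimen
- green_strip: glass lapping plate 212 x 74 mm with coarse green film, on a black mat 222 x 80 mm, fixed. Origin: centre of its underside, on the desk; x along its length from the clamped to the free end; z up. Film 56 mm wide (y -28 to 28 mm), top 15 mm above the origin. The aluminium clamp bar lies across x -103 to -83 mm, 22 mm high, its screws 28 mm
- green_strip_start (a point): point on the film's surface 60 mm from the plate's middle towards the clamp bar: the specimen's centre here starts the stroke (its rim is then 8 mm from the bar)
- green_strip_end (a point): point on the film's surface 80 mm from the plate's middle towards the free end: the specimen's centre here ends the stroke
- pink_strip: glass lapping plate 212 x 74 mm with fine pink film, on a black mat 222 x 80 mm, fixed. Origin: centre of its underside, on the desk; x along its length from the clamped to the free end; z up. Film 56 mm wide (y -28 to 28 mm), top 15 mm above the origin. The aluminium clamp bar lies across x -103 to -83 mm, 22 mm high, its screws 28 mm
- pink_strip_start (a point): point on the film's surface 60 mm from the plate's middle towards the clamp bar: the specimen's centre here starts the stroke (its rim is then 8 mm from the bar)
- pink_strip_end (a point): point on the film's surface 80 mm from the plate's middle towards the free end: the specimen's centre here ends the stroke
- fork_stand: grey and aluminium fork stand, 100 x 86 x 64 mm, fixed to the desk. Origin: centre of its fork on the desk; the fork's 44 mm wide slot opens towards -x, and above it nothing is in the way: the holder lifts straight out and goes straight back in
- fork_seat (a point): centre of the fork's top, 60 mm above the desk. The holder's flange lies here with its underside at this height, inside lips 4 mm high that leave it 3 to 4 mm of play; the holder's origin is then 34 mm below this point
- oil_bottle: bystander: brown glass bottle with a black cap, 27 mm diameter, 62 mm tall; origin at the centre of its base
- petri: bystander: round petri dish with a tan filling, 55 mm diameter, 12 mm tall; origin at the centre of its base
- eyepiece: bystander: black microscope eyepiece with a white band, 42 mm diameter, 53 mm tall; origin at the centre of its base
Mind the look-alikes: they are no part of the job. Leave any orange look-alike of the fork_stand alone.

How it is judged:
On the way, in this order (a step that is already met when the one before it is completed fails the run):
1. the specimen is pressed flat on the green (coarse) strip near the clamp bar, handle in line with the strip (x of face in the frame of green_strip between -0.068 and -0.045 m and y of face in the frame of green_strip between -0.013 and 0.013 m and contact force between holder and green_strip above 2.2 N and value of joint specimen between 0.001 and 0.009 m and angle between holder's own z axis and vertical below 0.15 rad and angle between the x axis of holder and the x axis of green_strip, either way round below 0.3 rad), for 0.05 s.
2. the specimen is pressed flat on the green (coarse) strip a third of the way along, handle in line with the strip (x of face in the frame of green_strip between -0.022 and 0.004 m and y of face in the frame of green_strip between -0.013 and 0.013 m and contact force between holder and green_strip above 2.2 N and value of joint specimen between 0.001 and 0.009 m and angle between holder's own z axis and vertical below 0.15 rad and angle between the x axis of holder and the x axis of green_strip, either way round below 0.3 rad), for 0.05 s.
3. the specimen is pressed flat on the green (coarse) strip two thirds of the way along, handle in line with the strip (x of face in the frame of green_strip between 0.018 and 0.046 m and y of face in the frame of green_strip between -0.013 and 0.013 m and contact force between holder and green_strip above 2.2 N and value of joint specimen between 0.001 and 0.009 m and angle between holder's own z axis and vertical below 0.15 rad and angle between the x axis of holder and the x axis of green_strip, either way round below 0.3 rad), for 0.05 s.
4. the specimen is pressed flat on the green (coarse) strip near the free end, handle in line with the strip (x of face in the frame of green_strip between 0.066 and 0.09 m and y of face in the frame of green_strip between -0.013 and 0.013 m and contact force between holder and green_strip above 2.2 N and value of joint specimen between 0.001 and 0.009 m and angle between holder's own z axis and vertical below 0.15 rad and angle between the x axis of holder and the x axis of green_strip, either way round below 0.3 rad), for 0.05 s.
5. the specimen is pressed flat on the pink (fine) strip near the clamp bar, handle crosswise to the strip (x of face in the frame of pink_strip between -0.068 and -0.045 m and y of face in the frame of pink_strip between -0.013 and 0.013 m and contact force between holder and pink_strip above 2.2 N and value of joint specimen between 0.001 and 0.009 m and angle between holder's own z axis and vertical below 0.15 rad and angle between the y axis of holder and the x axis of pink_strip, either way round below 0.3 rad), for 0.05 s.
6. the specimen is pressed flat on the pink (fine) strip a third of the way along, handle crosswise to the strip (x of face in the frame of pink_strip between -0.022 and 0.004 m and y of face in the frame of pink_strip between -0.013 and 0.013 m and contact force between holder and pink_strip above 2.2 N and value of joint specimen between 0.001 and 0.009 m and angle between holder's own z axis and vertical below 0.15 rad and angle between the y axis of holder and the x axis of pink_strip, either way round below 0.3 rad), for 0.05 s.
7. the specimen is pressed flat on the pink (fine) strip two thirds of the way along, handle crosswise to the strip (x of face in the frame of pink_strip between 0.018 and 0.046 m and y of face in the frame of pink_strip between -0.013 and 0.013 m and contact force between holder and pink_strip above 2.2 N and value of joint specimen between 0.001 and 0.009 m and angle between holder's own z axis and vertical below 0.15 rad and angle between the y axis of holder and the x axis of pink_strip, either way round below 0.3 rad), for 0.05 s.
8. the specimen is pressed flat on the pink (fine) strip near the free end, handle crosswise to the strip (x of face in the frame of pink_strip between 0.066 and 0.09 m and y of face in the frame of pink_strip between -0.013 and 0.013 m and contact force between holder and pink_strip above 2.2 N and value of joint specimen between 0.001 and 0.009 m and angle between holder's own z axis and vertical below 0.15 rad and angle between the y axis of holder and the x axis of pink_strip, either way round below 0.3 rad), for 0.05 s.
At the end, for the whole second after the job is handed in: the holder hangs at rest and upright (within 0.05 rad) in the fork stand, its flange down inside the lips (axis within 6 mm of the fork's centre each way, height within 2.5 mm), its spring relaxed (x of holder in the frame of fork_seat between -0.006 and 0.006 m and y of holder in the frame of fork_seat between -0.006 and 0.006 m and z of holder in the frame of fork_seat between -0.0365 and -0.0315 m and angle between holder's own z axis and vertical below 0.05 rad and value of joint specimen below 0.002 m and linear speed of holder below 0.02 m/s); the robot touches nothing.
It fails at once if the spring is pushed to its stop (more than 9.5 mm) (value of joint specimen above 0.0095 m).
It fails at once if the specimen comes off the green strip part way along: its face 2 to 10 mm clear of the film over the middle 80 mm (x of face in the frame of green_strip between -0.04 and 0.04 m and y of face in the frame of green_strip between -0.025 and 0.025 m and z of face in the frame of green_strip between 0.017 and 0.025 m).
It fails at once if the specimen comes off the pink strip part way along: its face 2 to 10 mm clear of the film over the middle 80 mm (x of face in the frame of pink_strip between -0.04 and 0.04 m and y of face in the frame of pink_strip between -0.025 and 0.025 m and z of face in the frame of pink_strip between 0.017 and 0.025 m).
It fails at once if the bottle, the dish or the eyepiece is moved more than 15 mm (distance of any of oil_bottle, petri, eyepiece from where it was at the start of the episode above 0.015 m).
It also fails if it takes over 72 s, if anything falls off the work surface, if the arm or the gripper's body presses on something with over 40 N, if the wrist force passes 120 N, or if a joint passes its speed limit or range.

### The arm

A 6-joint arm with a two-finger parallel gripper is mounted at the origin on a cart in front of the work surface, level with it; the furniture and walls round the work are solid. World frame = base frame: x ahead of the robot, y to its left, z up, the work surface at z = 0. Lengths are in m, angles in rad, forces in N, time in s.
With the tool pointing down it reaches from about 0.425 to 0.925 m from the base axis. Payload 12.5 kg.
Tool frame: the origin (TCP) lies midway between the tips of the shut fingers; the grasp point (between the pads) lies robot.pinch_z behind it (robot.pinch_z is the distance from the TCP to the grasp point, in m); z points along the fingers, y is the line along which they close (so a half turn about z gives the same grasp; the last joint's range is limited). The gripper opens to 85 mm and grips with 20 to 120 N. Pads are 22 mm wide; open, the fingers measure 114 mm over their backs; the gripper's body (76 mm by 85 mm) begins 54 mm behind the grasp point. The pads swing forward as they close: fully open they stand 13 mm farther back than shut.
Start: joints at [1.229, 0.491, 1.559, -0, 1.092, -0.106], TCP at [0.146, 0.608, 0.231] pointing down, gripper open.
Joint ranges: [-3.1, 3.1], [-0.84, 2.19], [0.05, 2.79], [-1.13, 4.28], [0.06, 2.93], [-2.69, 2.69]. Speed limits (rad/s): [2.22, 2.22, 2.79, 3.14, 3.14, 3.14].

### API

Orientations are given as a unit quaternion [w, x, y, z].
In Python, from workcell import robot, vision, sign_off gives the robot as it stands.
- The arm moves only by the shell command python3 -m pendant 'ROWS' [FORCE]. ROWS is text: rows parted by semicolons, each of 7 numbers parted by spaces: the shift along the tool's x, y, z scaled (see below), then the turn, a rotation vector about the tool's x, y, z scaled (see below), then the opening, from -1 (shut) to 1 (fully open). A call has exactly 5 rows; each row shifts and turns the commanded pose from where the row before left it, along the tool's axes as they then stand; what a row does not reach is not made up. The controller multiplies each number of a shift by 4 cm and each number of a turn by 5 degrees. A row lasts 1/12 s, in which the tool goes at most 41.7 mm and 7.16 degrees, less where a joint would pass 70% of its speed; a pose out of reach is approached as far as the arm can. A call with a number of a shift or a turn outside -1 to 1 is refused whole. A call with a gripper value outside its range is refused whole. The fingers move at their own pace and stop on an object; FORCE is the grip in N (left out, the last holds). Time passes only in rows, so rows that do not move let the fingers close, or fill a call up. It gives the time, the measured TCP pose, the force, the opening and the grip force at its end, in the units of the state.
- robot.state(): the state, without advancing time (a new reading comes with each control period).
- vision.grab_frame(name): name is "scene" or "side" or "wrist"; returns a dict with "image" (480x640x3 uint8, red, green, blue), "intrinsics" (3x3 intrinsics, pixels), "extrinsics" (4x4, takes a point from camera to world coordinates). Camera axes: x right, y down, z forward; pixel columns grow to the right and rows downward; lengths in m; the calibration is good to about 2 mm. A picture is of the moment at which its call begins. There is no depth.
- sign_off(): hands the job in; it is judged then, once.
Trained networks look in the newest picture that a camera, given by its name, has taken for a name from the list of things; names that differ only in an ending like _2 or _b are one class to them, and where a whole thing is asked for, a point or a joint stands for the part that bears it (a point fixed in the world has none). Each returns a list of dicts, best first, with "score" (0 to 1); they miss things now and then, are a little off and sometimes report something else, mostly with a low value. They report only what shows in the picture. A call takes as long as a camera call. They do not tell look-alikes from the thing itself.
- vision.boxes_of(camera, target): "rect" ([left, top, width, height] in pixels, round what is visible of it).
- vision.mark_of(camera, target): "location" ([column, row] in pixels: a listed point, or the origin of a listed thing).
The state is a dict: "clock": time; "joint_pos": joint angles; "qd": joint speeds; "effort": joint torques, N m; "tool_pos": TCP position; "ee_rot": TCP orientation; "force": force on the tool from outside, world axes, zero at the start; "ft_torque": the same for the moment, N m; "width": opening from 0.0 (shut) to 1.0 (fully open); "grasp_force": force on a finger pad.
Only numpy, scipy, OpenCV 4.12 (cv2) and the standard library are available. Lean on these libraries where they do the work, as an engineer would, in place of code of your own. Each camera call takes 0.05 s, during which the arm holds its last target. There are 200 camera calls.

## Working session

There is one attempt and no reset: what is moved stays moved. The work goes in short steps, Python scripts to look and compute and a shell command to move; the robot and the scene stay as the last step left them, time stands still between calls to the robot, and variables do not carry over. Pictures are saved under pics/ and viewed, at most 10 in all, crops included, and the job is handed in when it is done.

```bash
ls; mkdir -p pics; python3 - <<'E'
from workcell import robot, vision
import cv2,numpy as np
s=robot.state();print(s, robot.pinch_z)
ims=[]
for c in("scene","side","wrist"):
    f=vision.grab_frame(c); cv2.imwrite(f"pics/{c}0.png",f["image"][:,:,::-1])
    print(c,np.round(f["intrinsics"],1).tolist(),np.round(f["extrinsics"],4).tolist())
    for t in["holder","green_strip","pink_strip","fork_stand","fork_seat","grip","green_strip_start","green_strip_end","pink_strip_start","pink_strip_end","oil_bottle","petri","eyepiece"]:
        print(t,[(round(d["score"],2),np.round(d["location"],1).tolist()) for d in vision.mark_of(c,t)][:4])
E
```

```text
pics
{'clock': 0.0, 'joint_pos': array([ 1.22940119e+00,  4.91615827e-01,  1.55942151e+00, -7.96594755e-06,
        1.09168968e+00, -1.05616115e-01]), 'qd': array([ 3.07037684e-03,  2.95895216e-04,  1.01035417e-03, -5.28419659e-04,
        3.95809517e-05, -2.18452913e-03]), 'effort': array([-5.80341584e-04, -6.18447018e+01, -2.61588907e+01, -1.27968756e-04,
        4.13707254e-03,  2.36349683e-05]), 'tool_pos': array([0.14591984, 0.60751355, 0.2307024 ]), 'ee_rot': array([-1.22270170e-04,  1.17614788e-01,  9.93059132e-01, -5.53858238e-04]), 'force': array([0.69471133, 0.3690195 , 0.12777984]), 'ft_torque': array([-0.05092135, -0.01649004, -0.01294837]), 'grasp_force': 0.0, 'width': 0.9974823371742658} 0.0187
scene [[477.6, 0.0, 318.0], [0.0, 477.6, 244.4], [0.0, 0.0, 1.0]] [[0.6653, -0.3556, 0.6564, -0.0946], [-0.7464, -0.2976, 0.5953, -0.5598], [-0.0164, -0.886, -0.4634, 0.5239], [0.0, 0.0, 0.0, 1.0]]
holder [(0.82, [399.4, 311.6]), (0.29, [324.1, 221.4])]
green_strip [(0.95, [276.6, 289.2])]
pink_strip [(0.6, [323.5, 263.7]), (0.55, [400.1, 313.1]), (0.42, [401.6, 279.9])]
fork_sta
[... 1108 characters left out ...]
, (0.4, [324.6, 227.5])]
green_strip_end [(0.55, [369.6, 288.6])]
pink_strip_start [(0.87, [294.6, 263.9]), (0.2, [363.0, 256.9])]
pink_strip_end [(0.62, [301.6, 293.9]), (0.36, [210.2, 319.6])]
oil_bottle [(0.83, [209.5, 321.0])]
petri [(0.42, [227.6, 338.3]), (0.35, [327.6, 223.5])]
eyepiece [(0.67, [264.2, 228.7])]
wrist [[400.0, 0.0, 319.5], [0.0, 400.0, 237.9], [0.0, 0.0, 1.0]] [[0.2336, 0.938, 0.2561, 0.0809], [0.9723, -0.2253, -0.0618, 0.6237], [-0.0003, 0.2635, -0.9647, 0.3735], [0.0, 0.0, 0.0, 1.0]]
holder []
green_strip []
pink_strip []
fork_stand []
fork_seat []
grip []
green_strip_start []
green_strip_end []
pink_strip_start []
pink_strip_end []
oil_bottle []
petri []
eyepiece []
```

```bash
python3 - <<'E'
import cv2,numpy as np
a=cv2.imread("pics/scene0.png");b=cv2.imread("pics/side0.png")
cv2.imwrite("pics/both0.png",np.vstack([cv2.resize(a[180:420,200:500],(750,600))[:300],cv2.resize(a[180:420,200:500],(750,600))[300:]]))
cv2.imwrite("pics/sidec.png",cv2.resize(b[140:380,160:460],(750,600)))
E
```

```text
(no output)
```

View pics/both0.png

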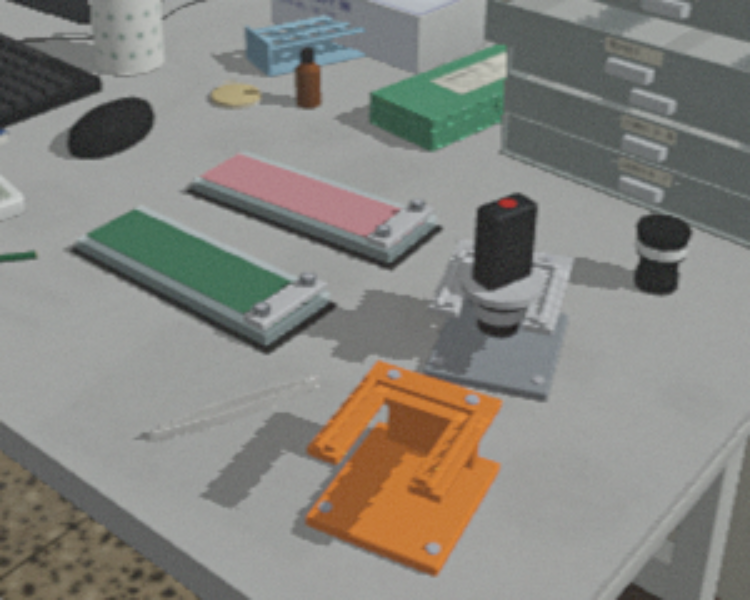

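View pics/sidec.png

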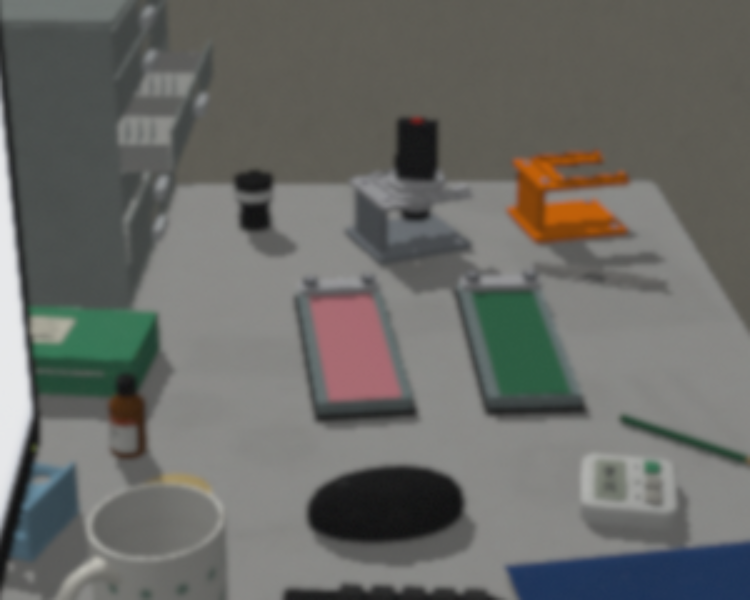

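Scene picture: the candidates for the holder are the black handle with a red dot in the grey/aluminium fork at about (402,280), and the black/white-banded eyepiece at (464,281). The black mouse is out. Candidates for the stand are the grey one at (398,318) and the orange look-alike at (360,380). I choose the grey one with the handle. The strips are green at about (277,289) and pink at about (324,264), with their clamps towards the right.

```bash
cat > h.py <<'E'
from workcell import robot, vision
import cv2,numpy as np
def ray(f,p):
    K,T=f["intrinsics"],f["extrinsics"]
    d=T[:3,:3]@np.linalg.solve(K,[p[0],p[1],1]);return T[:3,3],d
def plane(f,p,z):
    o,d=ray(f,p);return o+d*(z-o[2])/d[2]
def tri(fs,ps):
    A=np.zeros((3,3));b=np.zeros(3);R=[]
    for f,p in zip(fs,ps):
        o,d=ray(f,p);d=d/np.linalg.norm(d);M=np.eye(3)-np.outer(d,d);A+=M;b+=M@o;R.append((M,o))
    x=np.linalg.solve(A,b);return x,[round(float(np.linalg.norm(M@(x-o)))*1e3,1) for M,o in R]
def proj(f,X):
    T=f["extrinsics"];c=T[:3,:3].T@(np.asarray(X)-T[:3,3]);q=f["intrinsics"]@c;return q[:2]/q[2]
def film(f,color,z=0.015):
    hsv=cv2.cvtColor(f["image"],cv2.COLOR_RGB2HSV)
    m=cv2.inRange(hsv,(55,90,40),(85,255,200)) if color=="green" else cv2.inRange(hsv,(165,50,90),(180,255,255))|cv2.inRange(hsv,(0,50,120),(6,140,255))
    m=cv2.morphologyEx(m,cv2.MORPH_OPEN,np.ones((3,3)))
    out=[]
    for c in cv2.findContours(m,cv2.RETR_EXTERNAL,cv2.CHAIN_APPROX_NONE)[0]:
        if cv2.contourArea(c)<300: continue
        P=np.array([plane(f,p,z)[:2] for p in c[:,0]]); r=cv2.minAreaRect((P*1000).astype(np.float32))
        out.append((c[:,0].mean(0).round(),np.round(r[0],1),np.round(r[1],1),round(r[2],2)))
    return out
E
python3 - <<'E'
from h import *
F={c:vision.grab_frame(c) for c in("scene","side")}
fs=[F["scene"],F["side"]]
for n,p in dict(dot=[(403.6,260.8),(326.8,188.4)],gs=[(303,296.1),(360.3,258.5)],ge=[(250.3,273.5),(369.6,288.6)],ps=[(347.7,269),(294.6,263.9)],pe=[(295.2,247.2),(301.6,293.9)],grip=[(402.1,277.6),(327.1,200)],seat=[(398.9,296.5),(327.9,213.4)],hold=[(399.4,311.6),(328.4,223.4)],eyep=[(462.5,297),(263,231)],bottle=[(324.2,221),(209.5,322)]).items():
    x,e=tri(fs,p);print(n,np.round(x,4),e)
for c in F:
    for k in("green","pink"):print(c,k,film(F[c],k))
E
```

```text
dot [ 0.5155 -0.1984  0.1256] [1.1, 1.1]
gs [ 0.4495 -0.0276  0.0171] [2.0, 2.0]
ge [0.4454 0.1143 0.0162] [5.8, 5.8]
ps [ 0.5947 -0.0207  0.0091] [2.3, 2.3]
pe [0.5845 0.1248 0.0152] [1.5, 1.5]
grip [ 0.5136 -0.1998  0.0949] [0.2, 0.2]
seat [ 0.5101 -0.1993  0.0592] [1.1, 1.1]
hold [ 0.5079 -0.204   0.0308] [1.3, 1.3]
eyep [ 0.6715 -0.2453 -0.0046] [1.1, 1.1]
bottle [ 0.7581  0.1907 -0.002 ] [0.8, 0.8]
scene green [(array([275., 284.]), array([446.3,  52.2]), array([ 52.2, 176.3]), 0.9), (array([378., 221.]), array([818.1,  64.9]), array([132.5, 158.6]), 82.39)]
scene pink [(array([320., 257.]), array([583.7,  54.1]), array([ 55.4, 180.8]), 4.59)]
side green [(array([193., 280.]), array([800.7,  49.5]), array([102.7, 161. ]), 5.48), (array([367., 278.]), array([447.3,  48.1]), array([ 52.9, 182.5]), 0.81)]
side pink [(array([301., 279.]), array([585.8,  49.7]), array([ 56.6, 191.9]), 4.49)]
```

The pictures show the strips running along world +y, with the clamps at low y. The grey stand with the holder is at about (0.513, -0.199). I'll move over it now.

```bash
P="python3 -m pendant"
$P '-.61 -.38 0 0 0 0 1;-.61 -.38 0 0 0 0 1;-.61 -.38 0 0 0 0 1;-.61 -.38 0 0 0 0 1;-.61 -.38 0 0 0 0 1' 40
$P '-.61 -.38 0 0 0 0 1;-.61 -.38 0 0 0 0 1;-.61 -.38 0 0 0 0 1;-.61 -.38 0 0 0 0 1;-.61 -.38 0 0 0 0 1' >/dev/null
$P '-.61 -.38 0 0 0 0 1;-.61 -.38 0 0 0 0 1;-.61 -.38 0 0 0 0 1;-.61 -.38 0 0 0 0 1;-.61 -.38 0 0 0 0 1'
$P '-.3 -.78 0 0 0 0 1;-.3 -.78 0 0 0 0 1;-.3 -.78 0 0 0 0 1;-.3 -.78 0 0 0 0 1;-.3 -.78 0 0 0 0 1'>/dev/null
$P '-.3 -.78 0 0 0 0 1;-.3 -.78 0 0 0 0 1;-.3 -.78 0 0 0 0 1;-.3 -.78 0 0 0 0 1;-.3 -.78 0 0 0 0 1'
$P '-.3 -.78 0 0 0 0 1;-.3 -.78 0 0 0 0 1;-.3 -.78 0 0 0 0 1;-.3 -.78 0 0 0 0 1;0 0 0 0 0 0 1'
$P '0 0 0 0 0 0 1;0 0 0 0 0 0 1;0 0 0 0 0 0 1;0 0 0 0 0 0 1;0 0 0 0 0 0 1'
python3 - <<'E'
from h import *
f=vision.grab_frame("wrist");cv2.imwrite("pics/w1.png",f["image"][:,:,::-1])
for t in("holder","grip","fork_seat"):print(t,[(round(d["score"],2),np.round(d["location"],1).tolist()) for d in vision.mark_of("wrist",t)][:3])
print(f["extrinsics"].round(4).tolist(),robot.state()["joint_pos"].round(3))
E
```

```text
clock: 2.62
tool_pos: [0.2476, 0.5043, 0.2314]
ee_rot: [0.0, 0.117, 0.993, 0.0]
force: [0.7, 0.7, -0.2]
width: 1.004
grasp_force: 0.0
clock: 3.45
tool_pos: [0.4495, 0.2994, 0.2315]
ee_rot: [0.0, 0.118, 0.993, 0.0]
force: [0.2, 1.3, 0.2]
width: 1.001
grasp_force: 0.0
clock: 4.28
tool_pos: [0.4924, -0.0325, 0.2315]
ee_rot: [0.0, 0.118, 0.993, 0.0]
force: [0.7, 0.6, 0.0]
width: 1.005
grasp_force: 0.0
clock: 4.7
tool_pos: [0.5106, -0.1682, 0.2312]
ee_rot: [0.001, 0.119, 0.993, -0.001]
force: [0.1, 0.7, 0.1]
width: 0.999
grasp_force: 0.0
clock: 5.12
tool_pos: [0.5099, -0.1626, 0.2314]
ee_rot: [0.0, 0.117, 0.993, 0.0]
force: [-0.5, -0.2, -0.2]
width: 1.003
grasp_force: 0.0
holder [(0.83, [284.5, 221.9])]
grip [(0.85, [276.5, 243.8])]
fork_seat [(0.62, [164.6, 27.1])]
[[0.2324, 0.9382, 0.2564, 0.4448], [0.9726, -0.2241, -0.0616, -0.1467], [-0.0003, 0.2637, -0.9646, 0.3736], [0.0, 0.0, 0.0, 1.0]] [-0.433  0.364  1.778  0.     0.999 -1.769]
```

View pics/w1.png

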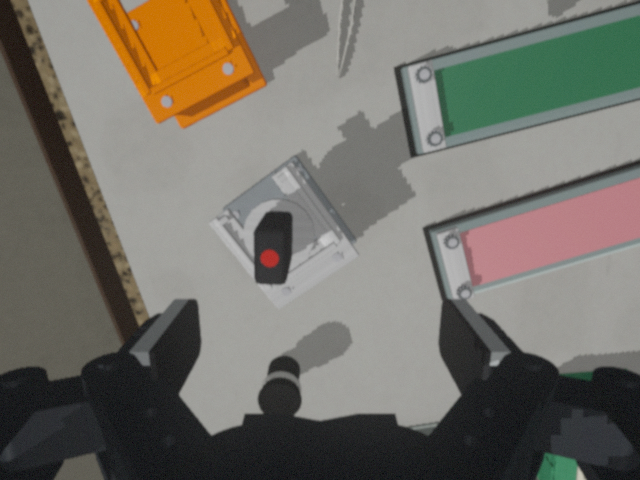

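Wrist picture: the handle with its red dot is at (270,258), over the grey stand spanning (210-358, 155-305). The orange stand is at (180,60), the eyepiece at (281,385), and the clamp ends of green (425,105) and pink (457,265) also show. Now a close crop for the handle's yaw.

```bash
python3 - <<'E'
import cv2,numpy as np
a=cv2.imread("pics/w1.png")[195:300,205:345].astype(float)
a=255*np.clip(a/200,0,1)**0.45
cv2.imwrite("pics/w1c.png",cv2.resize(a.astype(np.uint8),(784,588),interpolation=cv2.INTER_CUBIC))
E
```

```text
(no output)
```

View pics/w1c.png

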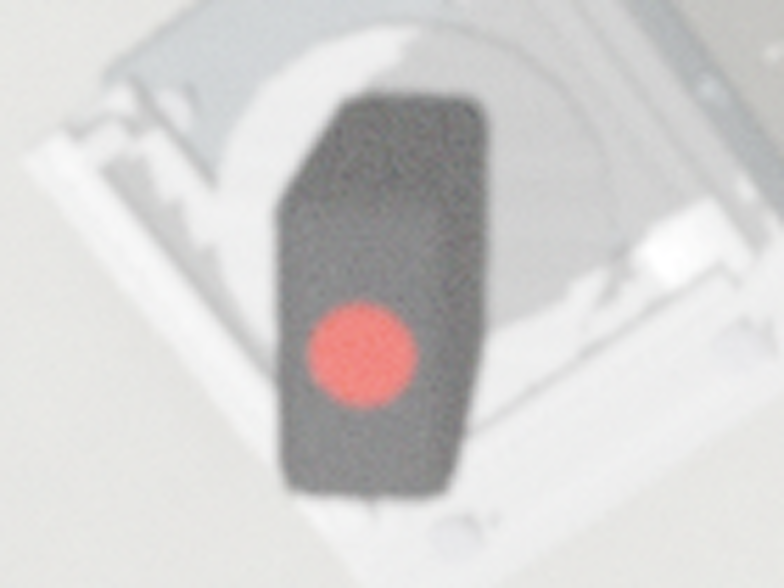

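```bash
python3 - <<'E'
from h import *
f=vision.grab_frame("wrist");s=vision.grab_frame("scene");d=vision.grab_frame("side")
px=lambda u,v:(205+u/5.6,195+v/5.6)
for z in(.126,):
    a,b=plane(f,px(281,205),z),plane(f,px(286,493),z);c,e=plane(f,px(440,205),z),plane(f,px(450,490),z)
    for p,q in((a,b),(c,e)):print(np.degrees(np.arctan2(*(p-q)[1::-1])),np.linalg.norm(p-q))
    print("ctr",(a+b+c+e)/4)
print("dot",tri([s,d,f],[(403.6,260.8),(326.8,188.4),px(362,355)]),plane(f,px(362,355),.126))
R=robot.state();print(R["tool_pos"],R["ee_rot"])
from scipy.spatial.transform import Rotation as Ro
q=R["ee_rot"];M=Ro.from_quat([*q[1:],q[0]]).as_matrix();print(M.round(3))
print("toolx yaw",np.degrees(np.arctan2(M[1,0],M[0,0])))
# clamp screws (top z .028), base corners of mats z~0
for n,p,z in(("g screw",(424,74),.028),("g screw",(435,138),.028),("p screw",(452,241),.028),("p screw",(465,293),.028)):print(n,plane(f,p,z)[:2].round(4))
for k in("green","pink"):print(k,film(f,k))
E
```

```text
165.05878445252566 0.035146273620246436
167.11455032230384 0.034756565097456026
ctr [ 0.51607619 -0.19734152  0.126     ]
dot (array([ 0.51605032, -0.1979967 ,  0.12556456]), [1.0, 1.4, 0.6]) [ 0.51650996 -0.19773836  0.126     ]
[ 0.50993397 -0.16333692  0.23128946] [3.99777588e-05 1.17544214e-01 9.93067649e-01 3.65798535e-05]
[[-0.972  0.233  0.   ]
 [ 0.233  0.972  0.   ]
 [-0.     0.    -1.   ]]
toolx yaw 166.4992132035449
g screw [ 0.4232 -0.0555]
g screw [ 0.4748 -0.0549]
p screw [ 0.5672 -0.0543]
p screw [ 0.6199 -0.05  ]
green [(array([557., 468.]), array([854.5,  24.7]), array([42.9, 35.1]), 76.54), (array([540.,  76.]), array([447.8,  41.3]), array([ 54.6, 165.8]), 0.9)]
pink [(array([554., 232.]), array([586.5,  41.2]), array([ 56.1, 162.9]), 4.69)]
```

```bash
P="python3 -m pendant"
$P '-.18 -.4 0 0 0 0 1;-.18 -.4 0 0 0 0 1;0 0 .6 0 0 0 1;0 0 .6 0 0 0 1;0 0 .6 0 0 0 1'
$P '0 0 .41 0 0 0 1;0 0 .41 0 0 0 1;0 0 .41 0 0 0 1;0 0 .41 0 0 0 1;0 0 .41 0 0 0 1'
$P '0 0 0 0 0 0 1;0 0 0 0 0 0 1;0 0 0 0 0 0 -.3;0 0 0 0 0 0 -.3;0 0 0 0 0 0 -.3' 50
$P '0 0 0 0 0 0 -1;0 0 0 0 0 0 -1;0 0 0 0 0 0 -1;0 0 0 0 0 0 -1;0 0 0 0 0 0 -1' 50
$P '0 0 0 0 0 0 -1;0 0 0 0 0 0 -1;0 0 0 0 0 0 -1;0 0 0 0 0 0 -1;0 0 0 0 0 0 -1'
python3 - <<'E'
from h import *
f=vision.grab_frame("wrist");cv2.imwrite("pics/w2.png",f["image"][:,:,::-1])
E
```

```text
clock: 5.88
tool_pos: [0.5165, -0.1982, 0.1586]
ee_rot: [0.0, 0.118, 0.993, -0.0]
force: [0.3, -0.9, -0.1]
width: 0.997
grasp_force: 0.0
clock: 6.3
tool_pos: [0.5165, -0.1979, 0.0765]
ee_rot: [0.0, 0.118, 0.993, 0.0]
force: [0.7, 0.7, 0.5]
width: 0.998
grasp_force: 0.0
clock: 6.72
tool_pos: [0.5168, -0.198, 0.0782]
ee_rot: [0.001, 0.118, 0.993, -0.0]
force: [-0.5, -0.2, 0.3]
width: 0.602
grasp_force: 0.0
clock: 7.13
tool_pos: [0.5166, -0.198, 0.0778]
ee_rot: [0.0, 0.118, 0.993, -0.0]
force: [-0.1, -0.5, 7.4]
width: 0.253
grasp_force: 48.5
clock: 7.55
tool_pos: [0.5166, -0.198, 0.0778]
ee_rot: [0.0, 0.118, 0.993, -0.0]
force: [-0.7, 0.2, 5.8]
width: 0.252
grasp_force: 48.5
```

View pics/w2.png

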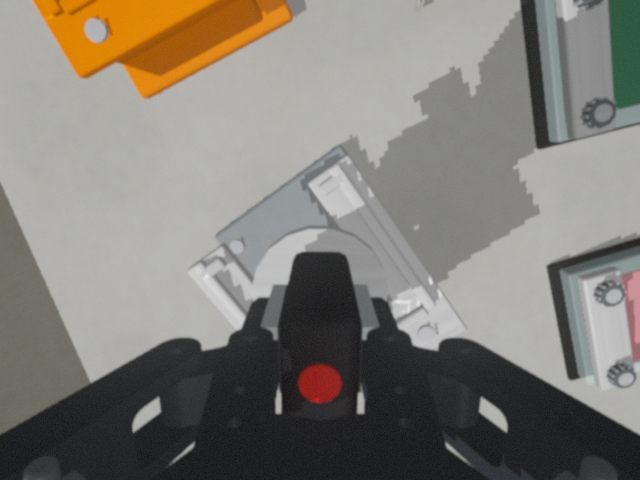

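Wrist picture: the fingers straddle the handle at (320,340), and the red dot is centred between them at (320,383). The grip is good, so I lift and turn in line with green.

```bash
P="python3 -m pendant"
$P '0 0 -.3 0 0 0 -1;0 0 -.5 0 0 0 -1;0 0 -.6 0 0 0 -1;0 0 -.6 0 0 0 -1;0 0 -.5 0 0 0 -1'
$P '0 0 0 0 0 1 -1;0 0 0 0 0 1 -1;0 0 0 0 0 1 -1;0 0 0 0 0 1 -1;0 0 0 0 0 1 -1' >/dev/null
$P '0 0 0 0 0 1 -1;0 0 0 0 0 1 -1;0 0 0 0 0 1 -1;0 0 0 0 0 1 -1;0 0 0 0 0 1 -1' >/dev/null
$P '0 0 0 0 0 1 -1;0 0 0 0 0 1 -1;0 0 0 0 0 1 -1;0 0 0 0 0 1 -1;0 0 0 0 0 1 -1'
cat >> h.py <<'E'
from scipy.spatial.transform import Rotation as Ro
def to(x,y,z,yaw=None):
    s=robot.state();q=s["ee_rot"];M=Ro.from_quat([*q[1:],q[0]]).as_matrix()
    yw=np.degrees(np.arctan2(M[1,0],M[0,0]))
    print("units",(M.T@(np.array([x,y,z])-s["tool_pos"])/.04).round(3),"yaw",yw.round(2),"tilt",np.degrees(np.arccos(-M[2,2])).round(2), "zturn units",None if yaw is None else ((yw-yaw+180)%360-180)/5,"F",s["force"].round(1),s["tool_pos"].round(4),s["clock"])
E
python3 - <<'E'
from h import *
to(.4484,-.0185,.09,90.9)
f=vision.grab_frame("wrist");cv2.imwrite("pics/w3.png",f["image"][:,:,::-1])
for k in("green","pink"):print(k,film(f,k))
E
```

```text
clock: 8.02
tool_pos: [0.5163, -0.1978, 0.1786]
ee_rot: [0.0, 0.118, 0.993, 0.0]
force: [0.3, 0.8, -3.1]
width: 0.249
grasp_force: 48.8
clock: 9.27
tool_pos: [0.5162, -0.1978, 0.177]
ee_rot: [-0.0, 0.699, 0.715, -0.0]
force: [0.1, 0.6, -3.5]
width: 0.25
grasp_force: 48.8
units [ 4.517 -1.596  2.178] yaw 91.25 tilt 0.04 zturn units 0.06919961326518091 F [ 0.1  0.6 -3.5] [ 0.5162 -0.1978  0.177 ] 9.2667
green []
pink []
```

View pics/w3.png

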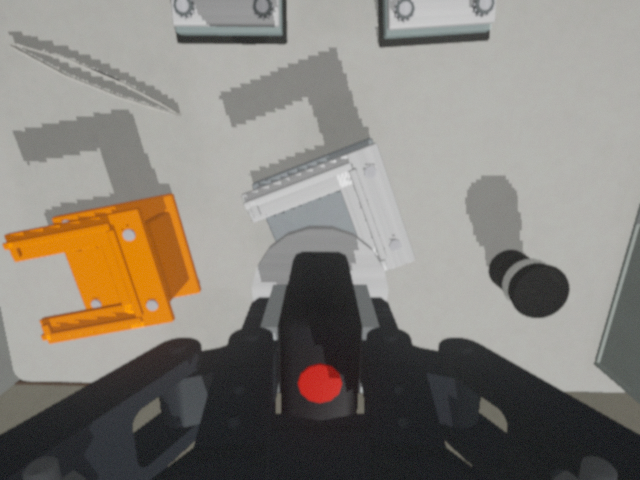

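Wrist picture: the holder is held and the stand is empty (290-410, 145-285). The clamp bars are at the top, with green's screws near (182,7) and (264,7) and pink's near (404,10) and (484,5). I move above the green start.

```bash
P="python3 -m pendant"
python3 - <<'E'
from h import *
f=vision.grab_frame("wrist")
for p in((182,7),(264,7),(404,10),(484,5)):print(plane(f,p,.028)[:2].round(4))
E
$P '.6 -.2 0 0 0 0 -1;.7 -.25 0 0 0 0 -1;.7 -.25 0 0 0 0 -1;.7 -.25 0 0 0 0 -1;.7 -.25 0 0 0 0 -1'
$P '.6 -.2 0 0 0 0 -1;.52 -.2 0 0 0 0 -1;0 0 .7 0 0 0 -1;0 0 .6 0 0 0 -1;0 0 .2 0 0 0 -1'
$P '0 0 0 0 0 .07 -1;0 0 0 0 0 0 -1;0 0 0 0 0 0 -1;0 0 0 0 0 0 -1;0 0 0 0 0 0 -1'
python3 - <<'E'
from h import *
to(.4484,-.0185,.0623,90.9)
for c in("wrist","side","scene"):
    f=vision.grab_frame(c)
    cv2.imwrite(f"pics/g_{c}.png",f["image"][:,:,::-1])
    for k in("green","pink"):print(c,k,film(f,k))
E
python3 - <<'E'
import cv2,numpy as np
a=cv2.imread("pics/g_wrist.png");b=cv2.imread("pics/g_side.png")[140:380,260:460]
cv2.imwrite("pics/gc.png",np.hstack([cv2.resize(a,(400,300)),cv2.resize(b,(250,300))]))
E
```

```text
[ 0.424  -0.0557]
[ 0.4774 -0.0549]
[ 0.5688 -0.0552]
[ 0.6207 -0.0515]
clock: 9.78
tool_pos: [0.4641, -0.0621, 0.1772]
ee_rot: [-0.0, 0.697, 0.717, -0.0]
force: [1.2, 1.0, -2.2]
width: 0.254
grasp_force: 48.9
clock: 10.2
tool_pos: [0.4467, -0.0183, 0.1153]
ee_rot: [-0.001, 0.696, 0.718, -0.001]
force: [-0.9, 0.3, -2.1]
width: 0.251
grasp_force: 48.9
clock: 10.62
tool_pos: [0.4482, -0.019, 0.1181]
ee_rot: [0.001, 0.7, 0.714, 0.0]
force: [0.3, -0.3, -2.2]
width: 0.252
grasp_force: 48.9
units [0.014 0.004 1.395] yaw 91.14 tilt 0.09 zturn units 0.04809118956499105 F [ 0.3 -0.3 -2.2] [ 0.4482 -0.019   0.1181] 10.6167
wrist green [(array([321., 115.]), array([447.6,  48.7]), array([ 54.5, 134.3]), 0.8)]
wrist pink [(array([553., 134.]), array([586.5,  39.1]), array([ 56. , 162.6]), 4.68)]
side green [(array([193., 280.]), array([800.7,  49.5]), array([102.7, 161. ]), 5.48), (array([367., 278.]), array([447.3,  48.1]), array([ 52.7, 182.5]), 0.71)]
side pink [(array([301., 279.]), array([585.7,  49.7]), array([ 56.5, 191.9]), 4.54)]
scene green [(array([275., 283.]), array([446.3,  52.6]), array([ 52.4, 175.9]), 0.9), (array([376., 222.]), array([818.6,  65.1]), array([131.7, 157.6]), 83.22)]
scene pink [(array([332., 261.]), array([586. ,  26.4]), array([ 55.4, 125.2]), 4.59)]
```

View pics/gc.png

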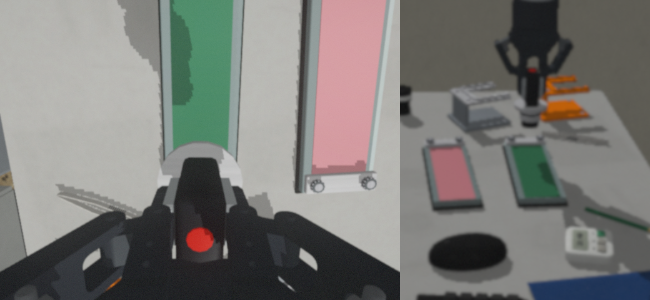

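```bash
P="python3 -m pendant"
$P '0 0 .5 0 0 0 -1;0 0 .4 0 0 0 -1;0 0 .25 0 0 0 -1;0 0 .1 0 0 0 -1;0 0 0 0 0 0 -1'
$P '0 0 .04 0 0 0 -1;0 0 .05 0 0 0 -1;0 0 0 0 0 0 -1;0 0 0 0 0 0 -1;0 0 0 0 0 0 -1'
```

```text
clock: 11.18
tool_pos: [0.4474, -0.0188, 0.0668]
ee_rot: [-0.001, 0.7, 0.714, -0.0]
force: [-2.1, 0.0, 0.8]
width: 0.257
grasp_force: 49.4
clock: 11.6
tool_pos: [0.4479, -0.0188, 0.0641]
ee_rot: [0.0, 0.7, 0.714, 0.0]
force: [-1.8, 0.6, 2.5]
width: 0.25
grasp_force: 49.6
```

```bash
P="python3 -m pendant"
$P '0 0 .03 0 0 0 -1;0 0 0 0 0 0 -1;.1 0 0 0 0 0 -1;.2 0 0 0 0 0 -1;.2 0 0 0 0 0 -1'
$P '.2 0 0 0 0 0 -1;.2 0 0 0 0 0 -1;.2 0 0 0 0 0 -1;.2 0 0 0 0 0 -1;.2 0 0 0 0 0 -1'
python3 -c "
from h import *
to(.4470,.1165,.0625,90.9)"
```

```text
clock: 12.02
tool_pos: [0.4477, 0.0016, 0.0626]
ee_rot: [0.0, 0.7, 0.714, 0.0]
force: [0.4, -2.8, 2.9]
width: 0.25
grasp_force: 49.7
clock: 12.43
tool_pos: [0.4465, 0.0421, 0.0625]
ee_rot: [-0.0, 0.7, 0.714, 0.0]
force: [-0.7, -2.9, 3.7]
width: 0.252
grasp_force: 49.7
units [ 1.859  0.05  -0.   ] yaw 91.16 tilt 0.0 zturn units 0.05210212093928135 F [-0.7 -2.9  3.7] [0.4465 0.0421 0.0625] 12.4333
```

```bash
P="python3 -m pendant"
$P '.2 0 0 0 0 0 -1;.2 .02 0 0 0 0 -1;.2 0 0 0 0 0 -1;.2 0 0 0 0 0 -1;.2 0 0 0 0 0 -1'
$P '.2 .02 0 0 0 0 -1;.2 0 0 0 0 0 -1;.2 0 0 0 0 0 -1;.2 0 0 0 0 0 -1;0 0 0 0 0 0 -1'
$P '0 0 0 0 0 0 -1;0 0 0 0 0 0 -1;0 0 -.2 0 0 0 -1;0 0 -.6 0 0 0 -1;0 0 -.6 0 0 0 -1'
python3 -c "
from h import *
to(.4470,.1165,.0625,90.9)"
```

```text
clock: 12.85
tool_pos: [0.4465, 0.082, 0.0625]
ee_rot: [-0.0, 0.7, 0.714, 0.0]
force: [-0.1, -3.4, 2.8]
width: 0.25
grasp_force: 49.7
clock: 13.27
tool_pos: [0.4467, 0.1146, 0.0625]
ee_rot: [-0.0, 0.7, 0.714, 0.0]
force: [-1.4, 3.0, 4.2]
width: 0.252
grasp_force: 49.8
clock: 13.68
tool_pos: [0.4458, 0.1127, 0.1187]
ee_rot: [-0.001, 0.7, 0.714, -0.001]
force: [1.0, -0.0, -1.8]
width: 0.249
grasp_force: 49.1
units [0.095 0.035 1.405] yaw 91.11 tilt 0.2 zturn units 0.04167626041256085 F [ 1.  -0.  -1.8] [0.4458 0.1127 0.1187] 13.6833
```

```bash
P="python3 -m pendant"
$P '0 0 0 0 0 -.95 -1;0 0 0 0 0 -.95 -1;0 0 0 0 0 -.95 -1;0 0 0 0 0 -.95 -1;0 0 0 0 0 -.95 -1' >/dev/null
$P '0 0 0 0 0 -.95 -1;0 0 0 0 0 -.95 -1;0 0 0 0 0 -.95 -1;0 0 0 0 0 -.95 -1;0 0 0 0 0 -.95 -1' >/dev/null
$P '0 0 0 0 0 -.95 -1;0 0 0 0 0 -.95 -1;0 0 0 0 0 -.95 -1;0 0 0 0 0 -.95 -1;0 0 0 0 0 -.95 -1' >/dev/null
$P '0 0 0 0 0 -.95 -1;0 0 0 0 0 -.95 -1;0 0 0 0 0 -.95 -1;0 0 0 0 0 -.95 -1;0 0 0 0 0 -.7 -1'
$P '0 0 0 0 0 0 -1;0 0 0 0 0 0 -1;0 0 0 0 0 0 -1;0 0 0 0 0 0 -1;0 0 0 0 0 0 -1' >/dev/null
python3 -c "
from h import *
to(.5909,-.0166,.1181,-175.4)"
```

```text
clock: 15.35
tool_pos: [0.4464, 0.1127, 0.1187]
ee_rot: [-0.0, -0.045, 0.999, -0.0]
force: [-0.0, -0.5, -2.1]
width: 0.258
grasp_force: 49.2
units [-3.32  -3.535  0.01 ] yaw -175.17 tilt 0.01 zturn units 0.04558870246273159 F [ 0.2  0.6 -2.7] [0.4467 0.1131 0.1185] 15.7667
```

```bash
P="python3 -m pendant"
$P '-.33 -.35 0 0 0 0 -1;-.33 -.35 0 0 0 0 -1;-.33 -.35 0 0 0 0 -1;-.33 -.35 0 0 0 0 -1;-.33 -.35 0 0 0 0 -1' >/dev/null
$P '-.33 -.35 0 0 0 0 -1;-.33 -.35 0 0 0 0 -1;-.33 -.35 0 0 0 0 -1;-.33 -.35 0 0 0 0 -1;-.33 -.35 0 0 0 0 -1'
$P '0 0 0 0 0 0 -1;0 0 0 0 0 0 -1;0 0 0 0 0 0 -1;0 0 0 0 0 0 -1;0 0 0 0 0 0 -1'>/dev/null
python3 - <<'E'
from h import *
to(.5909,-.0166,.0670,-175.4)
A=[cv2.resize(vision.grab_frame(c)["image"][:,:,::-1],(400,300)) for c in("wrist","scene")]
cv2.imwrite("pics/p1.png",np.hstack(A))
print(film(vision.grab_frame("wrist"),"pink"))
E
```

```text
clock: 16.6
tool_pos: [0.5907, -0.0158, 0.1183]
ee_rot: [-0.0, -0.042, 0.999, 0.0]
force: [0.1, -1.0, -0.8]
width: 0.255
grasp_force: 49.1
units [-0.026 -0.055  1.289] yaw -175.08 tilt 0.02 zturn units 0.06396864231891755 F [-0.3  0.1 -2.2] [ 0.5897 -0.0145  0.1186] 17.0167
[(array([430., 231.]), array([585.6,  51.4]), array([ 55.4, 186.7]), 4.33)]
```

View pics/p1.png

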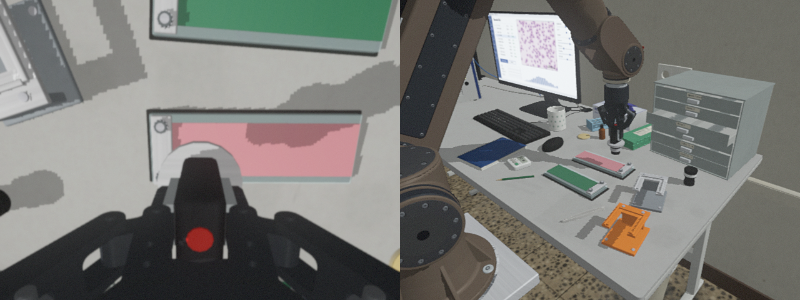

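Picture: the holder hangs crosswise above pink's clamp end, with the clamp bar at left (160,125) in the wrist half. The stroke can go.

```bash
P="python3 -m pendant"
$P '-.03 -.05 .5 0 0 0 -1;0 0 .4 0 0 0 -1;0 0 .25 0 0 0 -1;0 0 .13 0 0 0 -1;0 0 0 0 0 0 -1'
$P '0 0 .04 0 0 0 -1;0 0 .05 0 0 0 -1;0 0 .02 0 0 0 -1;0 0 0 0 0 0 -1;0 0 0 0 0 0 -1'
python3 -c "
from h import *
to(.5801,.1180,.0625,-175.4)"
```

```text
clock: 17.58
tool_pos: [0.5911, -0.0168, 0.0665]
ee_rot: [-0.001, -0.043, 0.999, 0.0]
force: [-1.2, -0.3, 0.8]
width: 0.254
grasp_force: 49.5
clock: 18.0
tool_pos: [0.5918, -0.0169, 0.0634]
ee_rot: [0.0, -0.043, 0.999, -0.0]
force: [-0.1, 1.5, 2.9]
width: 0.254
grasp_force: 49.7
units [0.005 3.386 0.023] yaw -175.11 tilt 0.06 zturn units 0.05765570655165675 F [-0.1  1.5  2.9] [ 0.5918 -0.0169  0.0634] 18.0
```

```bash
P="python3 -m pendant"
$P '0 .1 .01 0 0 0 -1;0 .2 .01 0 0 0 -1;0 .2 0 0 0 0 -1;0 .2 0 0 0 0 -1;0 .2 0 0 0 0 -1'
$P '0 .2 0 0 0 0 -1;0 .2 0 0 0 0 -1;0 .2 0 0 0 0 -1;0 .2 0 0 0 0 -1;0 .2 0 0 0 0 -1'
python3 -c "
from h import *
to(.5801,.1180,.0625,-175.4)"
```

```text
clock: 18.42
tool_pos: [0.5885, 0.0199, 0.0622]
ee_rot: [0.0, -0.043, 0.999, -0.0]
force: [0.2, -3.0, 3.4]
width: 0.257
grasp_force: 49.9
clock: 18.83
tool_pos: [0.585, 0.0596, 0.0621]
ee_rot: [0.0, -0.043, 0.999, 0.0]
force: [0.1, -1.8, 3.3]
width: 0.253
grasp_force: 49.9
units [-0.003  1.464 -0.01 ] yaw -175.11 tilt 0.0 zturn units 0.058361432179060556 F [ 0.1 -1.8  3.3] [0.585  0.0596 0.0621] 18.8333
```

```bash
P="python3 -m pendant"
$P '0 .2 0 0 0 0 -1;0 .2 0 0 0 0 -1;0 .2 0 0 0 0 -1;0 .2 0 0 0 0 -1;0 .2 0 0 0 0 -1'
$P '0 .2 0 0 0 0 -1;0 .2 0 0 0 0 -1;0 .06 0 0 0 0 -1;0 0 0 0 0 0 -1;0 0 0 0 0 0 -1'
$P '0 0 0 0 0 0 -1;0 0 0 0 0 0 -1;0 0 -.2 0 0 0 -1;0 0 -.6 0 0 0 -1;0 0 -.6 0 0 0 -1'
$P '0 0 -.6 0 0 0 -1;0 0 -.5 0 0 0 -1;0 0 -.4 0 0 0 -1;0 0 0 0 0 .92 -1;0 0 0 0 0 .92 -1'
$P '0 0 0 0 0 .92 -1;0 0 0 0 0 .92 -1;0 0 0 0 0 0 -1;0 0 0 0 0 0 -1;0 0 0 0 0 0 -1'
python3 -c "
from h import *
to(.5166,-.198,.178,166.5)"
```

```text
clock: 19.25
tool_pos: [0.5815, 0.0994, 0.0621]
ee_rot: [-0.0, -0.043, 0.999, 0.0]
force: [0.5, -2.9, 3.8]
width: 0.256
grasp_force: 49.9
clock: 19.67
tool_pos: [0.5799, 0.1176, 0.0621]
ee_rot: [-0.0, -0.043, 0.999, 0.0]
force: [0.3, 3.1, 3.2]
width: 0.251
grasp_force: 49.9
clock: 20.08
tool_pos: [0.5792, 0.1164, 0.1179]
ee_rot: [-0.002, -0.043, 0.999, -0.0]
force: [1.3, 1.2, -1.9]
width: 0.255
grasp_force: 49.1
clock: 20.5
tool_pos: [0.5801, 0.1165, 0.1793]
ee_rot: [0.001, 0.04, 0.999, -0.0]
force: [0.7, -0.1, -1.8]
width: 0.255
grasp_force: 49.2
clock: 20.92
tool_pos: [0.5799, 0.1167, 0.178]
ee_rot: [-0.0, 0.116, 0.993, -0.0]
force: [0.4, 0.6, -2.3]
width: 0.252
grasp_force: 49.2
units [-2.79e-01 -8.02e+00  2.00e-03] yaw 166.62 tilt 0.03 zturn units 0.02489661598590942 F [ 0.4  0.6 -2.3] [0.5799 0.1167 0.178 ] 20.9167
```

```bash
P="python3 -m pendant"
$P '-.02 -.5 0 0 0 0 -1;-.02 -.6 0 0 0 0 -1;-.02 -.6 0 0 0 0 -1;-.02 -.6 0 0 0 0 -1;-.02 -.6 0 0 0 0 -1'>/dev/null
$P '-.02 -.6 0 0 0 0 -1;-.02 -.6 0 0 0 0 -1;-.02 -.6 0 0 0 0 -1;-.02 -.6 0 0 0 0 -1;-.02 -.6 0 0 0 0 -1'>/dev/null
$P '-.02 -.6 0 0 0 0 -1;-.02 -.6 0 0 0 0 -1;-.02 -.6 0 0 0 0 -1;-.02 -.3 0 0 0 0 -1;0 0 0 0 0 0 -1'>/dev/null
$P '0 0 0 0 0 0 -1;0 0 0 0 0 0 -1;0 0 0 0 0 0 -1;0 0 0 0 0 0 -1;0 0 0 0 0 0 -1'
python3 - <<'E'
from h import *
to(.5166,-.198,.0778,166.5)
s=robot.state()
A=[vision.grab_frame(c) for c in("scene","side")]
fork={n:[d["location"] for d in vision.mark_of(n,"fork_seat")] for n in("scene","side")}
print(fork)
E
```

```text
clock: 22.58
tool_pos: [0.5164, -0.1961, 0.1781]
ee_rot: [-0.0, 0.117, 0.993, 0.0]
force: [-0.0, 0.4, -2.5]
width: 0.253
grasp_force: 49.3
units [-0.016 -0.046  2.507] yaw 166.56 tilt 0.01 zturn units 0.011511903032948112 F [-0.   0.4 -2.5] [ 0.5164 -0.1961  0.1781] 22.5833
{'scene': [[359.4, 353.3], [397.2, 292.7], [279.6, 292.1]], 'side': [[388.8, 206.8], [327.1, 212.0], [298.6, 295.0]]}
```

Correct the 2 mm and descend to just above the seat height, watching the force.

```bash
P="python3 -m pendant"
$P '-.02 -.05 0 0 0 0 -1;0 0 .6 0 0 0 -1;0 0 .6 0 0 0 -1;0 0 .5 0 0 0 -1;0 0 .3 0 0 0 -1'
$P '0 0 .2 0 0 0 -1;0 0 .1 0 0 0 -1;0 0 .05 0 0 0 -1;0 0 0 0 0 0 -1;0 0 0 0 0 0 -1'
$P '0 0 .1 0 0 0 -1;0 0 .04 0 0 0 -1;0 0 0 0 0 0 -1;0 0 0 0 0 0 -1;0 0 0 0 0 0 -1'
python3 -c "
from h import *
to(.5166,-.198,.0778,166.5)"
```

```text
clock: 23.2
tool_pos: [0.516, -0.1988, 0.0961]
ee_rot: [-0.001, 0.118, 0.993, 0.0]
force: [0.6, 0.5, -2.6]
width: 0.249
grasp_force: 49.3
clock: 23.62
tool_pos: [0.5169, -0.1991, 0.0847]
ee_rot: [0.001, 0.118, 0.993, -0.0]
force: [-0.5, -0.1, -1.5]
width: 0.249
grasp_force: 49.3
clock: 24.03
tool_pos: [0.5166, -0.1989, 0.0786]
ee_rot: [0.0, 0.118, 0.993, 0.0]
force: [-0.0, 0.5, -2.2]
width: 0.251
grasp_force: 49.3
units [0.006 0.023 0.019] yaw 166.49 tilt 0.01 zturn units -0.0013842520793957646 F [-0.   0.5 -2.2] [ 0.5166 -0.1989  0.0786] 24.0333
```

```bash
P="python3 -m pendant"
$P '0 .02 .02 0 0 0 -1;0 0 .01 0 0 0 -1;0 0 0 0 0 0 -1;0 0 0 0 0 0 -1;0 0 0 0 0 0 -1'
$P '0 0 0 0 0 0 .3;0 0 0 0 0 0 .3;0 0 0 0 0 0 1;0 0 0 0 0 0 1;0 0 0 0 0 0 1'
$P '0 0 0 0 0 0 1;0 0 0 0 0 0 1;0 0 -.2 0 0 0 1;0 0 -.5 0 0 0 1;0 0 -.6 0 0 0 1'
$P '0 0 -.6 0 0 0 1;0 0 -.6 0 0 0 1;0 0 -.6 0 0 0 1;0 0 -.6 0 0 0 1;0 0 -.3 0 0 0 1'
$P '0 0 0 0 0 0 1;0 0 0 0 0 0 1;0 0 0 0 0 0 1;0 0 0 0 0 0 1;0 0 0 0 0 0 1'
python3 - <<'E'
from h import *
F={c:vision.grab_frame(c) for c in("scene","side","wrist")}
for c in F:
    h=cv2.cvtColor(F[c]["image"],cv2.COLOR_RGB2HSV);m=cv2.inRange(h,(0,190,90),(4,255,255))|cv2.inRange(h,(176,190,90),(180,255,255))
    n,_,st,ce=cv2.connectedComponentsWithStats(m);print(c,[(s[4],q.round(1)) for s,q in zip(st[1:],ce[1:]) if s[4]>6])
a=F["scene"]["image"][230:350,320:480,::-1];b=F["side"]["image"][160:280,240:400,::-1];w=F["wrist"]["image"][:,:,::-1]
cv2.imwrite("pics/end.png",np.hstack([cv2.resize(x,(400,300)) for x in(a,b)]))
E
```

```text
clock: 24.45
tool_pos: [0.5169, -0.1983, 0.0778]
ee_rot: [0.0, 0.118, 0.993, -0.0]
force: [-1.6, 0.2, 5.2]
width: 0.251
grasp_force: 50.3
clock: 24.87
tool_pos: [0.5167, -0.1982, 0.0772]
ee_rot: [0.0, 0.118, 0.993, 0.0]
force: [0.1, 0.4, 0.6]
width: 0.944
grasp_force: 0.0
clock: 25.28
tool_pos: [0.5162, -0.1979, 0.1293]
ee_rot: [-0.001, 0.118, 0.993, 0.001]
force: [0.9, 1.0, 0.8]
width: 1.0
grasp_force: 0.0
clock: 25.7
tool_pos: [0.5172, -0.1984, 0.2408]
ee_rot: [0.002, 0.118, 0.993, -0.001]
force: [-1.0, -0.8, 0.3]
width: 1.001
grasp_force: 0.0
clock: 26.12
tool_pos: [0.5164, -0.198, 0.2363]
ee_rot: [-0.001, 0.118, 0.993, 0.0]
force: [0.2, -0.8, 0.3]
width: 0.994
grasp_force: 0.0
scene []
side []
wrist [(np.int32(9), array([315.7, 231.2]))]
```

View pics/end.png

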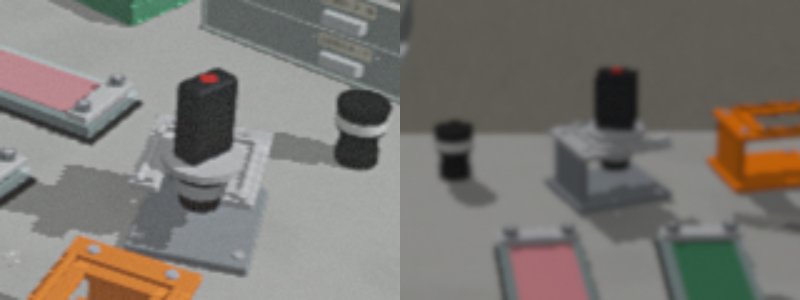

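The picture shows the holder upright in the grey stand, with the red dot at scene (403.6,261) and side (326.8,188). Both match the start picture, and the gripper is clear.

```bash
python3 -c "
from workcell import sign_off
print(sign_off())"
```

```text
the job is handed in; nothing more can be done
None
```

I lapped the specimen with one in-line stroke on green and one crosswise stroke on pink, hung the holder back upright in the grey fork stand, and handed the job in at about 26 s; no verdict came back.

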